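Square a glass base plate into a bonding jig with a graphite pusher

ROBOT

A 6-joint arm with a two-finger parallel gripper is mounted at the origin on the work surface. World frame = base frame: x ahead of the robot, y to its left, z up, the work surface at z = 0. Lengths are in m, angles in rad, forces in N, time in s.
With the tool pointing down it reaches from about 0.375 to 0.9 m from the base axis. Payload 3.1 kg.
Tool frame: the origin (TCP) lies midway between the tips of the shut fingers; the grasp point (between the pads) lies 19 mm behind it (manip.grasp_offset is the distance from the TCP to the grasp point, in m); z points along the fingers, y is the line along which they close (so a half turn about z gives the same grasp; the last joint's range is limited). The gripper opens to 85 mm and grips with 20 to 120 N. Pads are 22 mm wide; open, the fingers measure 114 mm over their backs; the gripper's body (76 mm by 85 mm) begins 54 mm behind the grasp point. The pads swing forward as they close: fully open they stand 13 mm farther back than shut.
Start: joints at [-0.178, 0.527, 1.433, -0, 1.181, -0.178], TCP at [0.625, 0, 0.194] pointing down, gripper open.
Joint ranges: [-3.08, 3.08], [-0.75, 2.2], [0.22, 2.44], [-1.43, 4.57], [0, 2.65], [-2.85, 2.85]. Speed limits (rad/s): [2.79, 2.79, 3.14, 3.14, 3.14, 3.14].

INTERFACE

Orientations are given as a unit quaternion [x, y, z, w].
In Python, from station import sensors, cams, order, manip gives the robot as it stands.
- The arm moves only by the tool move_arm, never from a script. Its argument "targets" is a list of rows, each an object of numbers: "dx", "dy", "dz": the shift along the world's x, y, z normalised to -1 to 1, where 1 is 25 mm; "rx", "ry", "rz": the turn, a rotation vector about the world's x, y, z normalised to -1 to 1, where 1 is 30 degrees. A call has exactly 10 rows; each row shifts and turns the commanded pose from where the row before left it; what a row does not reach is not made up. A row lasts 1/8 s, in which the tool goes at most 62.5 mm and 10.7 degrees, less where a joint would pass 70% of its speed; a pose out of reach is approached as far as the arm can. A call with a number of a shift or a turn outside -1 to 1 is refused whole. A call with a gripper value outside its range is refused whole. "claw" is the opening in per cent of the stroke, from 0 (shut) to 100 (fully open), set as the call begins (left out, the last holds). The fingers move at their own pace and stop on an object; "newtons" is the grip in N (left out, the last holds). Time passes only in rows, so rows that do not move let the fingers close, or fill a call up. It gives the time, the measured TCP pose, the force, the opening and the grip force at its end, in the units of the state.
- sensors.sense(): the state, without advancing time (a new reading comes with each control period).
- cams.snapshot(name): name is "scene" or "side" or "wrist"; returns the picture (420x560x3 uint8, red, green, blue); there is no depth.
- cams.camera_model(name): a dict with "fx", "fy", "cx", "cy" (pixels), "extrinsics" (4x4, takes a point from world to camera coordinates). Camera axes: x right, y down, z forward; pixel columns grow to the right and rows downward; lengths in m; the calibration is good to about 2 mm. A picture is of the moment at which its call begins: read the wrist's pose just before it. camera_model takes no time and is no camera call; for the wrist camera it gives the pose at the moment of the call.
- order.sign_off(): hands the job in; it is judged then, once.
The state is a dict: "t": time; "q": joint angles; "qd": joint speeds; "tau": joint torques, N m; "tcp_pos": TCP position; "tool_rot": TCP orientation; "force": force on the tool from outside, world axes, zero at the start; "ft_torque": the same for the moment, N m; "finger_gap": opening from 0.0 (shut) to 1.0 (fully open); "gripper_force": force on a finger pad.
Only numpy, scipy, OpenCV 4.12 (cv2) and the standard library are available. Lean on these libraries where they do the work, as an engineer would, in place of code of your own. Each camera call takes 0.05 s, during which the arm holds its last target. There are 200 camera calls.

TASK

The cleaned white glass base plate lying loose on the plywood squaring jig has to sit exactly in the jig's corner before a figurine is bonded to it. Take the graphite pusher out of the tool block and with its rod nudge the plate until its long edge is pressed flush against the long fence, then slide it along that fence until its short edge is pressed against the end stop too, so that both edges touch over their whole length. Push slowly and gently so the glass does not chip, but press firmly once it is home, never let the fingers touch or the tool lift the glass, then stand the pusher back in the tool block and leave the other things on the bench alone.

Things in the scene. Friction and masses are not known exactly. Their poses are not given: they have to be found in the camera images.
- corner (a point): The inner square corner of the jig, at the height of the board's top face (15 mm above the bench). The jig is a plywood board 260 x 200 x 15 mm, screwed to the bench. x axis: along the long fence, away from the corner; y axis: along the end stop, away from the corner; z up. The glass belongs in the quarter x > 0, y > 0. The board's top extends from x = -20 to +240 mm and y = -20 to +180 mm in this frame.
- long_fence: Aluminium bar 220 x 16 mm, 10 mm high, screwed on the board, rigid. Its face towards the glass lies on y = 0 of the corner frame and runs from x = 10 to 230 mm. Origin: centre of its underside; its x is along the bar.
- end_stop: Shorter aluminium bar 140 x 16 mm, 10 mm high, screwed on the board at a right angle to the long fence, rigid. Its face towards the glass lies on x = 0 of the corner frame and runs from y = 10 to 150 mm (10 mm relief gap at the corner). Origin: centre of its underside; its x is along the bar.
- jig: The plywood board that carries the two bars, screwed down. Origin: centre of its underside; x along the long fence, y along the end stop.
- plate: The loose glass plate, opaque white, 120 x 90 x 10 mm, 0.19 to 0.38 kg, lying flat on the board, 4 to 65 mm clear of each bar and turned up to 0.35 rad from square. It slides at 0.8 to 2.8 N. Its edges chip when pressed with over 10 N, by the tool or against a bar (keep it under 30 mm/s); once flush, a steady push of about 7 N for half a second seats it. Origin: centre of its underside; x along its 120 mm length.
- plate_center (a point): Centre of the glass plate, half-way up (5 mm above the board). x along the 120 mm length (to within 0.35 rad the jig's x at the start), y along the 90 mm width. If only one corner touches a bar, a push near that corner jams it, one near the lagging end turns it flush. Seated in the corner it lies at x = 60, y = 45 mm of the corner frame.
- pusher: Graphite pusher, loose, 60 g, 105 mm tall, standing upright in the middle hole of the tool block: a square wooden handle 22 x 22 x 65 mm on top, below it a brass collar 28 mm in diameter and 5 mm high, below that a round graphite rod 12 mm in diameter and 35 mm long. In the hole the collar rests on the block. Origin: the tip's centre; z up along the rod, x and y square to the handle's flat sides.
- pusher_grip (a point): Centre of the pusher's wooden handle, the place to grip it, 72.5 mm above the rod's tip and 37.5 mm above the collar's underside. x and y square to the handle's flat sides. In the block it is 87.5 mm above the bench.
- pusher_tip (a point): Centre of the flat lower end of the pusher's graphite rod. In the block it is 15 mm above the bench.
- block: Tool block, dark wood, 150 x 60 x 50 mm, screwed to the bench, with a row of three upright holes 18 mm in diameter and 42 mm deep along its length, 50 mm apart. Origin: centre of its underside; x along the row. It stands to the left or the right of the jig.
- hole_a (a point): Mouth of one end hole of the tool block (empty), at the block's top face; x along the row.
- hole_b (a point): Mouth of the middle hole of the tool block (the pusher stands here at the start), at the block's top face.
- hole_c (a point): Mouth of the other end hole of the tool block (empty), at the block's top face.
- burner: Bystander: brass bench burner, 0.9 kg, round base 90 mm across, 85 mm tall, on the side of the jig away from the tool block. Origin: centre of its base.
- spares: Bystander: stack of three spare glass plates, 30 mm high. Origin: centre of its underside.
- flacon: Bystander: small amber glass perfume bottle, 52 mm across, 78 mm tall. Origin: centre of its base.
- dish: Bystander: white saucer with corks, 116 mm across, 24 mm high. Origin: centre of its underside.
There are look-alikes about, which are no part of the job. What is meant by the plate is not orange, and is the smaller of those in its own colour. Of the things shaped like the pusher, the wooden one is meant.

How it is judged:
On the way, in this order (a step that is already met when the one before it is completed fails the run):
1. the pusher is taken out of the block (z of pusher_tip in the frame of hole_b above 0.003 m), for 0.1 s.
2. the plate's long edge is pressed flush on the long fence by the pusher on the opposite edge, with over 3 N (y of plate_center in the frame of corner below 0.0465 m and angle between the x axis of plate_center and the x axis of corner, either way round below 0.02 rad and z of plate_center in the frame of corner below 0.007 m and contact force between plate and long_fence above 3 N and contact force between plate and pusher above 2 N and y of pusher_tip in the frame of corner above 0.085 m), for 0.2 s.
3. the plate's short edge is pressed against the end stop by the pusher on the opposite edge, with over 3 N, the long edge still on the fence (y of plate_center in the frame of corner below 0.0465 m and x of plate_center in the frame of corner below 0.0615 m and angle between the x axis of plate_center and the x axis of corner, either way round below 0.02 rad and z of plate_center in the frame of corner below 0.007 m and contact force between plate and end_stop above 3 N and contact force between plate and pusher above 2 N and x of pusher_tip in the frame of corner above 0.115 m and y of pusher_tip in the frame of corner below 0.085 m), for 0.2 s.
At the end, for the whole second after the job is handed in: The plate lies flat on the board in the jig's corner, each edge within 1.5 mm of its bar and square to the jig within 0.02 rad; the pusher stands released in one of the tool block's holes with its collar down to within 7 mm of the block; everything is at rest (y of plate_center in the frame of corner below 0.0465 m and x of plate_center in the frame of corner below 0.0615 m and angle between the x axis of plate_center and the x axis of corner, either way round below 0.02 rad and z of plate_center in the frame of corner below 0.007 m and linear speed of plate below 0.005 m/s and linear speed of pusher below 0.01 m/s and angle between pusher_grip's own z axis and vertical below 0.2 rad and ((horizontal distance between pusher_tip and hole_a below 0.008 m and z of pusher_tip in the frame of hole_a below -0.028 m) or (horizontal distance between pusher_tip and hole_b below 0.008 m and z of pusher_tip in the frame of hole_b below -0.028 m) or (horizontal distance between pusher_tip and hole_c below 0.008 m and z of pusher_tip in the frame of hole_c below -0.028 m))); the robot touches nothing.
It fails at once if the glass is pushed by the pusher, or pressed on the long fence or the end stop, with more than 10 N (contact force between plate and pusher above 10 N or contact force between plate and long_fence above 10 N or contact force between plate and end_stop above 10 N).
It fails at once if the fingers or the arm touch the glass (contact force between any of the fingers, the arm and plate above 0.3 N).
It fails at once if the glass is lifted or tipped (angle between plate's own z axis and vertical above 0.1 rad or z of plate_center in the frame of corner above 0.012 m).
It fails at once if the burner, the spare plates, the bottle or the saucer is moved over 15 mm or tipped (distance of any of burner, spares, flacon, dish from where it was at the start of the episode above 0.015 m or angle between any of burner, spares, flacon, dish's own z axis and vertical above 0.3 rad).
It also fails if it takes over 72 s, if anything falls off the work surface, if the arm or the gripper's body presses on something with over 40 N, if the wrist force passes 120 N, or if a joint passes its speed limit or range.

## Working session

There is one attempt and no reset: what is moved stays moved. The work goes in short steps, Python scripts to look and compute and a tool call to move; the robot and the scene stay as the last step left them, time stands still between calls to the robot, and variables do not carry over. Pictures are saved under pics/ and viewed, at most 10 in all, crops included, and the job is handed in when it is done.

Besides the shell and the picture viewer there is one more tool, called after ">>>" as name([rows], argument=value, ...), one row to a line, values as JSON. move_arm: Moves the arm, as the interface text tells. Scaled input: -1 to 1 covers 25 mm each way for a shift and 30 degrees each way for a turn. Its arguments: {"type":"object","properties":{"targets":{"type":"array"},"claw":{"type":"number"},"newtons":{"type":"number"}},"required":["targets"]}

```bash
mkdir -p pics; cat > h.py <<'E'
import numpy as np, cv2
from station import sensors, cams, order, manip
def snap(n,f=None):
    m=cams.camera_model(n); im=cams.snapshot(n)
    if f: cv2.imwrite('pics/'+f,im[:,:,::-1])
    return im,m
def ray(m,u,v):
    E=np.array(m['extrinsics']);R=E[:3,:3];t=E[:3,3]
    d=R.T@np.array([(u-m['cx'])/m['fx'],(v-m['cy'])/m['fy'],1]);return -R.T@t,d
def onz(m,u,v,z):
    o,d=ray(m,u,v);return o+d*(z-o[2])/d[2]
def proj(m,p):
    E=np.array(m['extrinsics']);c=E[:3,:3]@np.array(p)+E[:3,3];return m['fx']*c[0]/c[2]+m['cx'],m['fy']*c[1]/c[2]+m['cy']
E
python3 - <<'E'
from h import *
a,m=snap('scene','scene.png');b,m2=snap('side','side.png')
for k in(m,m2):print(ray(k,280,210),k['fx'])
print(sensors.sense(),manip.grasp_offset)
E
```

```text
(array([ 1.38930848, -0.8135067 ,  0.85544779]), array([-0.60328422,  0.58542308, -0.54190205])) 526.2577314023815
(array([ 0.22717159, -1.04217484,  0.69333137]), array([ 0.26324644,  0.82305668, -0.5033042 ])) 543.5502854481272
{'t': 0.1, 'q': array([-1.78474261e-01,  5.28360974e-01,  1.43378982e+00,  8.57547529e-06,
        1.18141031e+00, -1.78492548e-01]), 'qd': array([ 0.00038439, -0.00120233, -0.00210112, -0.00078832,  0.00171861,
        0.00154316]), 'tau': array([ 4.33945943e-04, -4.43301880e+01, -1.78587180e+01, -2.04061280e-04,
        3.88642526e-03,  1.10165692e-05]), 'tcp_pos': array([6.24274421e-01, 1.79133819e-04, 1.93034086e-01]), 'tool_rot': array([ 7.07101127e-01,  7.07111750e-01, -5.58083752e-04, -8.10718002e-04]), 'force': array([ 0.5728216 ,  0.68674032, -0.1517738 ]), 'ft_torque': array([-0.03095159,  0.0305744 ,  0.04542883]), 'gripper_force': 0.0, 'finger_gap': 1.0013531442699708} 0.0187
```

View pics/scene.png

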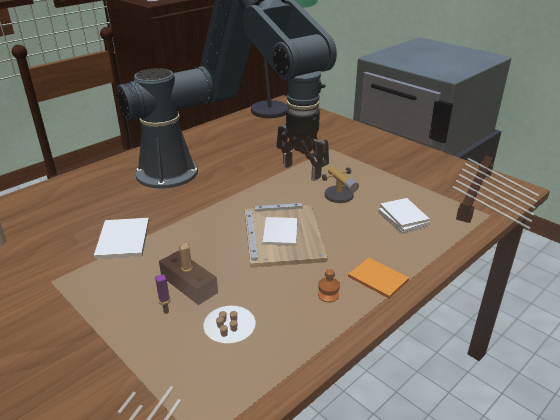

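View pics/side.png

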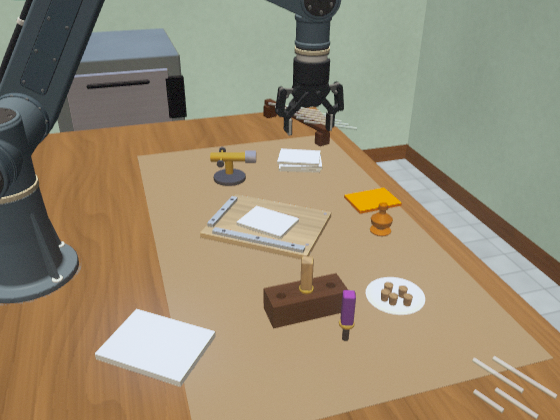

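Candidates for the plate: white at scene (281,231) on the jig, larger white at (123,237), orange at (378,277), spares stack at (405,212). For the pusher: wooden handle at (186,257) in the block, purple-handled one at (163,290) beside it. I choose the white plate on the jig and the wooden pusher, and check both in one close crop.

```bash
python3 - <<'E'
from h import *
a,m=snap('scene');b,m2=snap('side')
c=cv2.resize(a[195:315,150:340],None,fx=4,fy=4,interpolation=cv2.INTER_CUBIC)
d=cv2.resize(b[190:330,195:360],None,fx=4,fy=4,interpolation=cv2.INTER_CUBIC)
cv2.imwrite('pics/c1.png',c[:,:,::-1]);cv2.imwrite('pics/c2.png',d[:,:,::-1])
def blob(im,mask,m,z,near):
    mask=mask.astype(np.uint8)
    n,l,s,ce=cv2.connectedComponentsWithStats(mask)
    k=l[near[1],near[0]]; cs,_=cv2.findContours((l==k).astype(np.uint8),0,2)
    cn=max(cs,key=cv2.contourArea).astype(float).reshape(-1,2)
    P=np.array([onz(m,u,v,z)[:2] for u,v in cn],np.float32)*1000
    r=cv2.minAreaRect(P);print(k,s[k],'rect',r,cv2.boxPoints(r).round(1).tolist())
hs=[cv2.cvtColor(i,cv2.COLOR_RGB2HSV).astype(int) for i in(a,b)]
print(hs[0][231,281],hs[0][240,300],hs[1][221,268],hs[1][205,310],a[233,252],b[240,258])
for im,h,mm,p in((a,hs[0],m,(281,231)),(b,hs[1],m2,(268,221))):
    blob(im,(h[...,1]<28)&(h[...,2]>195),mm,.025,p)
E
```

```text
[109  15 233] [ 17  61 168] [109  17 241] [ 17  72 184] [134 134 140] [170 177 183]
13 [263 217  34  26 807] rect ((534.159912109375, 16.222732543945312), (89.22161865234375, 120.11642456054688), 42.535152435302734) [[460.70001220703125, 30.299999237060547], [541.9000244140625, -58.20000076293945], [607.5999755859375, 2.0999999046325684], [526.4000244140625, 90.5999984741211]]
26 [ 237  205   62   31 1042] rect ((534.2477416992188, 15.969589233398438), (92.82233428955078, 121.4941635131836), 42.92750930786133) [[458.8999938964844, 28.799999237060547], [541.5999755859375, -60.099998474121094], [609.5999755859375, 3.0999999046325684], [526.9000244140625, 92.0999984741211]]
```

View pics/c1.png

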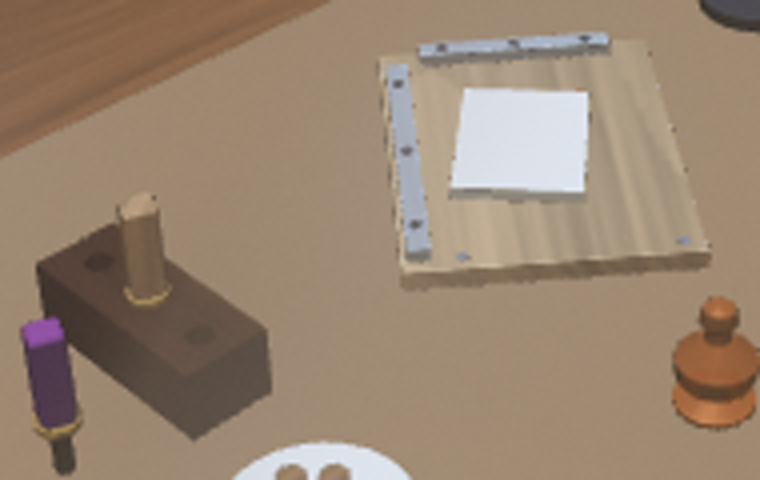

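View pics/c2.png

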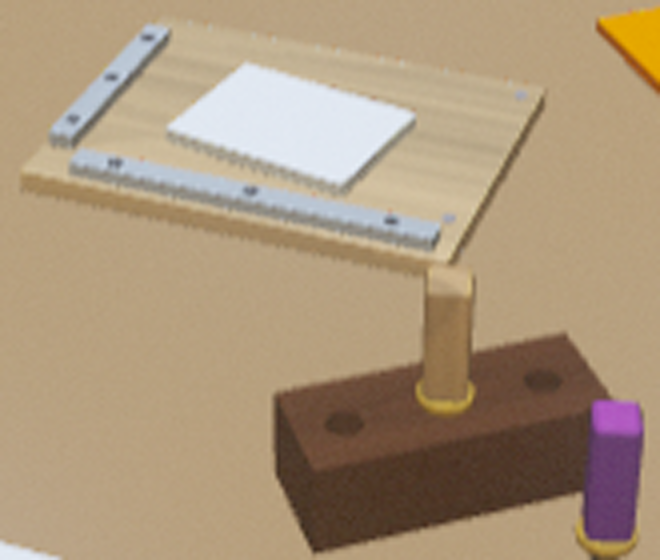

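The crops confirm the choice. The fence runs from c1 (398,65) to (418,258), the end stop from (420,50) to (609,44), the holes are at c1 (98,261) and (200,333), and the handle top is at c1 (140,203) and c2 (449,282).

```bash
python3 - <<'E'
from h import *
m,m2=[cams.camera_model(n) for n in('scene','side')]
A=lambda p,z:(onz(m,150+(p[0]-1.5)/4,195+(p[1]-1.5)/4,z)*1000).round(1)[:2]
B=lambda p,z:(onz(m2,195+(p[0]-1.5)/4,190+(p[1]-1.5)/4,z)*1000).round(1)[:2]
bd={'A':[A(p,.015) for p in((378,57),(645,40),(710,252),(401,276))],'B':[B(p,.015) for p in((22,174),(165,18),(545,93),(450,262))]}
for k,v in bd.items():print(k,v,np.mean(v,0))
print('fence inner',A((409,65),.025),A((430,245),.025),B((440,228),.025),B((85,150),.025))
print('stop inner',A((420,53),.025),A((609,43),.025),B((170,30),.025),B((75,132),.025))
print('holes',A((98,261),.05),A((200,333),.05),B((345,423),.05),B((543,380),.05))
print('top',A((140,203),.12),B((449,282),.12))
E
```

```text
A [array([374.7,  23. ]), array([497.2, 180.9]), array([701.3,  22.8]), array([ 580.4, -136.2])] [538.4    22.625]
B [array([373.6,  19.1]), array([496.5, 178.7]), array([697.6,  17.6]), array([ 579.9, -135.5])] [536.9    19.975]
fence inner [410.8  22.1] [ 579.3 -109.9] [ 580.5 -116.8] [410.9  18.4]
stop inner [404.3  38.6] [492.  147.2] [491.8 144.3] [409.3  39.7]
holes [ 472.  -288.8] [ 571.3 -284.9] [ 470.9 -290.1] [ 570.7 -287. ]
top [ 523.3 -285.2] [ 519.5 -290.5]
```

Consistent between the two views: jig centre (537.6, 21.3), yaw -37.7°, corner at about (401.7, 25.3). The plate centre is at corner-frame (110, 74), turned -9.6°. The pusher stands at about (521, -287).

>>> move_arm([
  {"dx":-0.42,"dy":-0.95},
  {"dx":-0.42,"dy":-0.95},
  {"dx":-0.42,"dy":-0.95},
  {"dx":-0.42,"dy":-0.95},
  {"dx":-0.42,"dy":-0.95},
  {"dx":-0.42,"dy":-0.95},
  {"dx":-0.42,"dy":-0.95},
  {"dx":-0.42,"dy":-0.95},
  {"dx":-0.42,"dy":-0.95},
  {"dx":-0.42,"dy":-0.95},
], claw=70, newtons=60)

```text
schema error: expected keys dx, dy, dz, rx, ry, rz
```

```bash
python3 - <<'E'
from h import *
s=sensors.sense();print(s['tcp_pos'],s['tool_rot'],s['t'])
a,m=snap('wrist','w1.png')
print(proj(m,[.5213,-.288,.12]),ray(m,280,210),m['fx'])
E
```

```text
[6.24520155e-01 1.22366557e-04 1.93286521e-01] [ 7.07118611e-01  7.07094627e-01 -3.77254132e-04 -5.62009028e-04] 0.2
(np.float64(191.5700430591249), np.float64(438.783577899988)) (array([0.62402891, 0.08552085, 0.37335548]), array([ 0.00127518, -0.33233435, -0.9431773 ])) 309.0102895173748
```

View pics/w1.png

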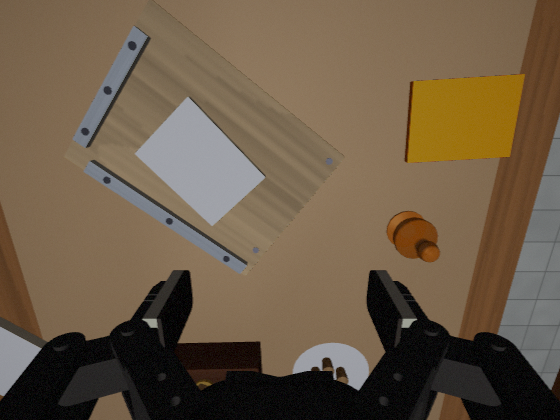

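The move was refused because every row needs all six keys. The wrist view still shows the jig well: plate at (200,160), fence from (92,166) to (245,268). I'll resend the move with all keys.

>>> move_arm([
  {"dx":-0.42,"dy":-0.95,"dz":0,"rx":0,"ry":0,"rz":0},
  {"dx":-0.42,"dy":-0.95,"dz":0,"rx":0,"ry":0,"rz":0},
  {"dx":-0.42,"dy":-0.95,"dz":0,"rx":0,"ry":0,"rz":0},
  {"dx":-0.42,"dy":-0.95,"dz":0,"rx":0,"ry":0,"rz":0},
  {"dx":-0.42,"dy":-0.95,"dz":0,"rx":0,"ry":0,"rz":0},
  {"dx":-0.42,"dy":-0.95,"dz":0,"rx":0,"ry":0,"rz":0},
  {"dx":-0.42,"dy":-0.95,"dz":0,"rx":0,"ry":0,"rz":0},
  {"dx":-0.42,"dy":-0.95,"dz":0,"rx":0,"ry":0,"rz":0},
  {"dx":-0.42,"dy":-0.95,"dz":0,"rx":0,"ry":0,"rz":0},
  {"dx":-0.42,"dy":-0.95,"dz":0,"rx":0,"ry":0,"rz":0},
], claw=70, newtons=60)

```text
t: 1.5
tcp_pos: [0.5195, -0.2382, 0.1939]
tool_rot: [0.707, 0.707, 0.0, -0.0]
force: [0.0, -0.6, -0.4]
finger_gap: 0.695
gripper_force: 0.0
```

```bash
python3 - <<'E'
from h import *
s=sensors.sense();print(s['tcp_pos'],s['tool_rot'],s['t'])
a,m=snap('wrist','w2.png')
print(proj(m,[.5213,-.288,.12]),ray(m,280,210),m['fx'])
E
```

```text
[ 0.51953946 -0.23816799  0.19386361] [ 7.07102770e-01  7.07110790e-01  1.73337607e-06 -6.13754959e-05] 1.5
(np.float64(281.88406203654506), np.float64(256.9066796126212)) (array([ 0.51882965, -0.15274845,  0.37390279]), array([ 0.0024432 , -0.33248269, -0.94312271])) 309.0102895173748
```

View pics/w2.png

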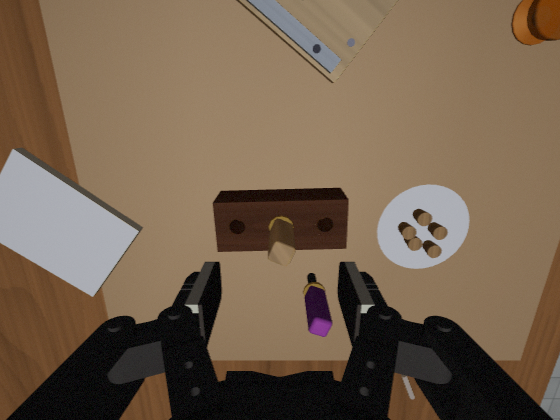

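The wooden handle top is at (281,254), rotated. The purple look-alike is at (316,310), about 60 mm further out. I'll measure the handle yaw from the top face.

```bash
python3 - <<'E'
from h import *
a=cv2.imread('pics/w2.png');m=cams.camera_model('wrist')
c=cv2.resize(a[205:275,255:305],None,fx=8,fy=8,interpolation=cv2.INTER_CUBIC);cv2.imwrite('pics/c3.png',c)
hv=cv2.cvtColor(a,cv2.COLOR_BGR2HSV).astype(int)
for v in range(226,268,4):print(v,hv[v,266:298:3,2])
for t in (115,125,135,145):
    k=((hv[...,2]>t)&(hv[...,0]<25)).astype(np.uint8);k[:, :262]=0;k[:,300:]=0;k[:236]=0;k[268:]=0
    ys,xs=np.nonzero(k);P=np.array([onz(m,u,v,.12)[:2]*1000 for u,v in zip(xs,ys)],np.float32)
    print(t,len(xs),cv2.minAreaRect(P) if len(xs) else 0)
print(onz(m,311,275,0)[:2],onz(m,320,328,.105)[:2])
for u,v in((237,227),(325,225)):print('hole',onz(m,u,v,.05)[:2])
E
```

```text
226 [ 61 125  82  76  76  63  64  69  72  76  62]
230 [55 80 72 77 72 67 67 66 71 64 62]
234 [64 64 77 81 77 71 63 64 66 66 62]
238 [68 65 80 83 74 71 66 67 66 65 69]
242 [ 69  67  78 126 133  95  68  67  69  66  69]
246 [ 62  72 100 150 154 151 144 136 104  68  69]
250 [ 91  68 143 149 150 153 150 144 142 143 154]
254 [150 111 133 144 150 151 154 150 142 144 152]
258 [152 138 130 132 148 149 150 154 151 153 152]
262 [150 152 152 136 133 149 149 152 135 151 153]
266 [150 151 152 151 151 150 150 152 151 151 152]
115 783 ((518.9581298828125, -289.173095703125), (25.64882469177246, 34.467857360839844), 89.99032592773438)
125 768 ((518.9581298828125, -289.173095703125), (25.64882469177246, 34.467857360839844), 89.99032592773438)
135 698 ((518.9581298828125, -289.17315673828125), (25.648733139038086, 34.467857360839844), 89.99032592773438)
145 568 ((518.9581298828125, -289.17315673828125), (25.648733139038086, 34.467857360839844), 89.99032592773438)
[ 0.56159224 -0.38390012] [ 0.56112123 -0.38440418]
hole [ 0.46982645 -0.29096402]
hole [ 0.56946493 -0.28855316]
```

View pics/c3.png

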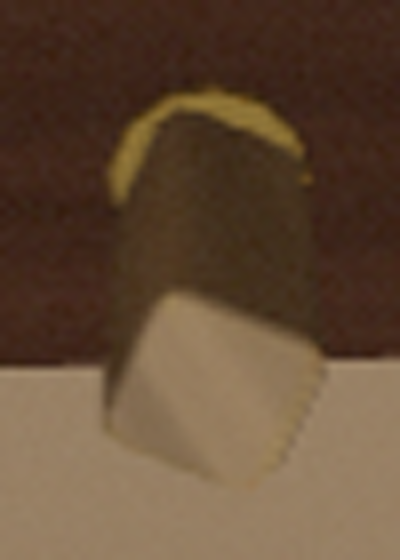

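The handle top's corners are at crop (175,290), (325,355), (250,490) and (108,425).

```bash
python3 - <<'E'
from h import *
m=cams.camera_model('wrist')
P=np.array([onz(m,255+(u-3.5)/8,205+(v-3.5)/8,.12)[:2]*1000 for u,v in((175,290),(325,355),(250,490),(108,425))])
d=np.roll(P,-1,0)-P;print(P.mean(0),np.hypot(*d.T),np.degrees(np.arctan2(d[:,1],d[:,0])))
E
```

```text
[ 519.7510935  -287.87282702] [18.90721443 19.36234704 18.46764793 18.7812929 ] [ -25.53483747 -115.83335593  152.65295927   65.52662695]
```

>>> move_arm([
  {"dx":0,"dy":-0.5,"dz":0,"rx":0,"ry":0,"rz":-0.217},
  {"dx":0,"dy":-0.5,"dz":0,"rx":0,"ry":0,"rz":-0.217},
  {"dx":0,"dy":-0.5,"dz":0,"rx":0,"ry":0,"rz":-0.217},
  {"dx":0,"dy":-0.5,"dz":0,"rx":0,"ry":0,"rz":-0.217},
  {"dx":0,"dy":0,"dz":-0.83,"rx":0,"ry":0,"rz":0},
  {"dx":0,"dy":0,"dz":-0.83,"rx":0,"ry":0,"rz":0},
  {"dx":0,"dy":0,"dz":-0.83,"rx":0,"ry":0,"rz":0},
  {"dx":0,"dy":0,"dz":-0.83,"rx":0,"ry":0,"rz":0},
  {"dx":0,"dy":0,"dz":-0.83,"rx":0,"ry":0,"rz":0},
  {"dx":0,"dy":0,"dz":-0.83,"rx":0,"ry":0,"rz":0},
])

```text
t: 2.8
tcp_pos: [0.5201, -0.2873, 0.0687]
tool_rot: [0.848, 0.53, 0.0, -0.0]
force: [-0.0, 0.0, -0.1]
finger_gap: 0.696
gripper_force: 0.0
```

>>> move_arm([
  {"dx":0,"dy":0,"dz":0,"rx":0,"ry":0,"rz":0},
  {"dx":0,"dy":0,"dz":0,"rx":0,"ry":0,"rz":0},
  {"dx":0,"dy":0,"dz":0,"rx":0,"ry":0,"rz":0},
  {"dx":0,"dy":0,"dz":0,"rx":0,"ry":0,"rz":0},
  {"dx":0,"dy":0,"dz":0,"rx":0,"ry":0,"rz":0},
  {"dx":0,"dy":0,"dz":0,"rx":0,"ry":0,"rz":0},
  {"dx":0,"dy":0,"dz":0,"rx":0,"ry":0,"rz":0},
  {"dx":0,"dy":0,"dz":0,"rx":0,"ry":0,"rz":0},
  {"dx":0,"dy":0,"dz":0,"rx":0,"ry":0,"rz":0},
  {"dx":0,"dy":0,"dz":0,"rx":0,"ry":0,"rz":0},
], claw=0, newtons=60)

```text
t: 4.05
tcp_pos: [0.5206, -0.2879, 0.0703]
tool_rot: [0.848, 0.53, 0.0, 0.001]
force: [-0.6, 0.3, 5.9]
finger_gap: 0.234
gripper_force: 62.3
```

>>> move_arm([
  {"dx":0,"dy":0,"dz":0.8,"rx":0,"ry":0,"rz":0},
  {"dx":0,"dy":0,"dz":0.8,"rx":0,"ry":0,"rz":0},
  {"dx":0,"dy":0,"dz":0.8,"rx":0,"ry":0,"rz":0},
  {"dx":0,"dy":0,"dz":0,"rx":0,"ry":0,"rz":0},
  {"dx":0.13,"dy":1,"dz":0,"rx":0,"ry":0,"rz":0},
  {"dx":0.13,"dy":1,"dz":0,"rx":0,"ry":0,"rz":0},
  {"dx":0.13,"dy":1,"dz":0,"rx":0,"ry":0,"rz":0},
  {"dx":0.13,"dy":1,"dz":0,"rx":0,"ry":0,"rz":0},
  {"dx":0.13,"dy":1,"dz":0,"rx":0,"ry":0,"rz":0},
  {"dx":0.13,"dy":1,"dz":0,"rx":0,"ry":0,"rz":0},
])

```text
t: 5.3
tcp_pos: [0.5381, -0.1346, 0.128]
tool_rot: [0.848, 0.53, -0.001, -0.002]
force: [0.8, 0.2, -1.2]
finger_gap: 0.235
gripper_force: 61.6
```

```bash
python3 - <<'E'
from h import *
m=cams.camera_model('scene');m2=cams.camera_model('side')
print('burner',onz(m,339,194,.01),onz(m2,230,177,.01),'flacon',onz(m,329,293,.02),onz(m2,381,226,.02))
s=sensors.sense();print(s['tcp_pos'],s['force'],s['finger_gap'])
E
```

```text
burner [0.51087787 0.29421477 0.01      ] [0.50605148 0.28966373 0.01      ] flacon [ 0.7977116  -0.08010844  0.02      ] [ 0.78393911 -0.08053262  0.02      ]
[ 0.53812745 -0.13456442  0.12796435] [ 0.84360899  0.24914601 -1.20125075] 0.23542558671832856
```

>>> move_arm([
  {"dx":0.15,"dy":1,"dz":0,"rx":0,"ry":0,"rz":0},
  {"dx":0.15,"dy":1,"dz":0,"rx":0,"ry":0,"rz":0},
  {"dx":0.15,"dy":1,"dz":0,"rx":0,"ry":0,"rz":0},
  {"dx":0.15,"dy":1,"dz":0,"rx":0,"ry":0,"rz":0},
  {"dx":0.15,"dy":1,"dz":0,"rx":0,"ry":0,"rz":0},
  {"dx":0.15,"dy":1,"dz":0,"rx":0,"ry":0,"rz":0},
  {"dx":0.15,"dy":1,"dz":0,"rx":0,"ry":0,"rz":0},
  {"dx":0.15,"dy":1,"dz":0,"rx":0,"ry":0,"rz":0},
  {"dx":0,"dy":0,"dz":-0.2,"rx":0,"ry":0,"rz":0},
  {"dx":0,"dy":0,"dz":-0.2,"rx":0,"ry":0,"rz":0},
])

```text
t: 6.55
tcp_pos: [0.5681, 0.063, 0.1182]
tool_rot: [0.848, 0.53, -0.001, -0.001]
force: [0.2, 0.4, -0.5]
finger_gap: 0.242
gripper_force: 61.5
```

```bash
cat > st.py <<'E'
from h import *
# plate + jig in the scene views; prints tcp in the corner frame
C=np.array([401.7,25.3]);th=np.radians(-37.7)
R=np.array([[np.cos(th),np.sin(th)],[-np.sin(th),np.cos(th)]])
def cf(p):return R@(np.asarray(p)[:2]*1000-C)
def plate(n,near=None):
    a,m=snap(n);h=cv2.cvtColor(a,cv2.COLOR_RGB2HSV).astype(int)
    k=((h[...,1]<28)&(h[...,2]>195)).astype(np.uint8)
    N,l,s,ce=cv2.connectedComponentsWithStats(k);best=None
    for i in range(1,N):
        cs,_=cv2.findContours((l==i).astype(np.uint8),0,2);c=max(cs,key=cv2.contourArea).reshape(-1,2)
        if len(c)<20:continue
        P=np.array([cf(onz(m,u,v,.025)) for u,v in c],np.float32);r=cv2.minAreaRect(P)
        if abs(r[0][0]-90)<80 and abs(r[0][1]-70)<60:print(n,np.round(r[0],1),np.round(r[1],1),round(r[2],1))
s=sensors.sense();print(s['t'],'tcp',s['tcp_pos'].round(4),'corner frame',cf(s['tcp_pos']).round(1),'F jig',(R@s['force'][:2]).round(2),s['force'][2].round(2))
E
cat > p.py <<'E'
from st import *
plate('scene');plate('side')
E
python3 p.py; python3 -c "
from h import *
a,m=snap('side');b,m1=snap('scene');c=np.hstack([cv2.resize(a[130:280,180:360],None,fx=2.2,fy=2.2),cv2.resize(b[130:280,200:380],None,fx=2.2,fy=2.2)]);cv2.imwrite('pics/c4.png',c[:,:,::-1])"
```

```text
6.55 tcp [0.5681 0.063  0.1182] corner frame [108.6 131.6] F jig [-0.11  0.45] -0.54
side [110.6  73.7] [ 92.8 121.5] 80.6
```

View pics/c4.png

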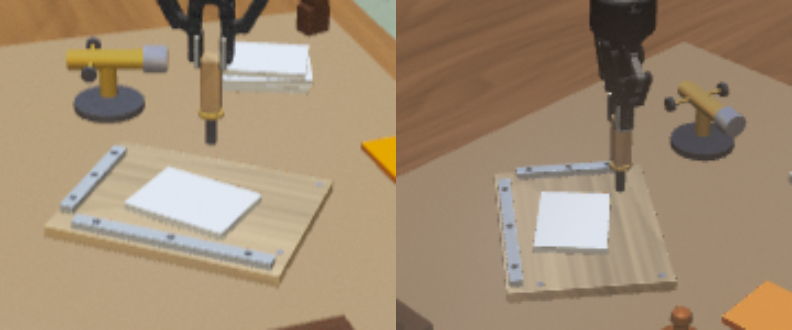

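The rod hangs straight over the far side of the plate. I'll lower it to about 3 mm above the board, 8 mm more towards the lagging end, and start the push.

>>> move_arm([
  {"dx":-0.13,"dy":0.1,"dz":-0.44,"rx":0,"ry":0,"rz":0},
  {"dx":-0.13,"dy":0.1,"dz":-0.44,"rx":0,"ry":0,"rz":0},
  {"dx":0,"dy":0,"dz":-0.44,"rx":0,"ry":0,"rz":0},
  {"dx":0,"dy":0,"dz":-0.44,"rx":0,"ry":0,"rz":0},
  {"dx":0,"dy":0,"dz":0,"rx":0,"ry":0,"rz":0},
  {"dx":0,"dy":0,"dz":0,"rx":0,"ry":0,"rz":0},
  {"dx":-0.03,"dy":-0.04,"dz":0,"rx":0,"ry":0,"rz":0},
  {"dx":-0.03,"dy":-0.04,"dz":0,"rx":0,"ry":0,"rz":0},
  {"dx":-0.03,"dy":-0.04,"dz":0,"rx":0,"ry":0,"rz":0},
  {"dx":-0.03,"dy":-0.04,"dz":0,"rx":0,"ry":0,"rz":0},
])

```text
t: 8.0
tcp_pos: [0.56, 0.0634, 0.0755]
tool_rot: [0.848, 0.53, 0.0, 0.0]
force: [-0.1, 0.5, -1.1]
finger_gap: 0.236
gripper_force: 61.6
```

```bash
python3 st.py
```

```text
8.0 tcp [0.56   0.0634 0.0755] corner frame [101.9 127. ] F jig [-0.4   0.33] -1.12
```

>>> move_arm([
  {"dx":-0.054,"dy":-0.07,"dz":-0.06,"rx":0,"ry":0,"rz":0},
  {"dx":-0.054,"dy":-0.07,"dz":0,"rx":0,"ry":0,"rz":0},
  {"dx":-0.054,"dy":-0.07,"dz":0,"rx":0,"ry":0,"rz":0},
  {"dx":-0.054,"dy":-0.07,"dz":0,"rx":0,"ry":0,"rz":0},
  {"dx":-0.054,"dy":-0.07,"dz":0,"rx":0,"ry":0,"rz":0},
  {"dx":-0.054,"dy":-0.07,"dz":0,"rx":0,"ry":0,"rz":0},
  {"dx":-0.054,"dy":-0.07,"dz":0,"rx":0,"ry":0,"rz":0},
  {"dx":-0.054,"dy":-0.07,"dz":0,"rx":0,"ry":0,"rz":0},
  {"dx":0,"dy":0,"dz":0,"rx":0,"ry":0,"rz":0},
  {"dx":0,"dy":0,"dz":0,"rx":0,"ry":0,"rz":0},
])

```text
t: 9.25
tcp_pos: [0.549, 0.0494, 0.0739]
tool_rot: [0.848, 0.53, -0.0, -0.0]
force: [-0.1, 0.5, -1.0]
finger_gap: 0.236
gripper_force: 61.5
```

```bash
python3 p.py
```

```text
9.25 tcp [0.549  0.0494 0.0739] corner frame [101.8 109.2] F jig [-0.37  0.31] -0.95
side [112.2  58.1] [ 92.5 121.4] 82.6
```

>>> move_arm([
  {"dx":-0.037,"dy":-0.048,"dz":0,"rx":0,"ry":0,"rz":0},
  {"dx":-0.037,"dy":-0.048,"dz":0,"rx":0,"ry":0,"rz":0},
  {"dx":-0.037,"dy":-0.048,"dz":0,"rx":0,"ry":0,"rz":0},
  {"dx":-0.037,"dy":-0.048,"dz":0,"rx":0,"ry":0,"rz":0},
  {"dx":-0.037,"dy":-0.048,"dz":0,"rx":0,"ry":0,"rz":0},
  {"dx":-0.037,"dy":-0.048,"dz":0,"rx":0,"ry":0,"rz":0},
  {"dx":0,"dy":0,"dz":0,"rx":0,"ry":0,"rz":0},
  {"dx":0,"dy":0,"dz":0,"rx":0,"ry":0,"rz":0},
  {"dx":0,"dy":0,"dz":0,"rx":0,"ry":0,"rz":0},
  {"dx":0,"dy":0,"dz":0,"rx":0,"ry":0,"rz":0},
])

```text
t: 10.6
tcp_pos: [0.5435, 0.0426, 0.0739]
tool_rot: [0.848, 0.53, 0.0, -0.0]
force: [0.5, 4.7, 0.1]
finger_gap: 0.236
gripper_force: 61.6
```

```bash
python3 p.py
```

```text
10.6 tcp [0.5435 0.0426 0.0739] corner frame [101.6 100.5] F jig [-2.52  4.02] 0.07
scene [113.   52.2] [ 90.6 119.7] 83.2
side [112.7  48.3] [ 98.8 120.9] 84.9
```

The +x corner touches the fence (4 N). I'll back off and move to the lagging end.

>>> move_arm([
  {"dx":0.12,"dy":0.16,"dz":0,"rx":0,"ry":0,"rz":0},
  {"dx":0.12,"dy":0.16,"dz":0,"rx":0,"ry":0,"rz":0},
  {"dx":0,"dy":0,"dz":0,"rx":0,"ry":0,"rz":0},
  {"dx":-0.245,"dy":0.19,"dz":0,"rx":0,"ry":0,"rz":0},
  {"dx":-0.245,"dy":0.19,"dz":0,"rx":0,"ry":0,"rz":0},
  {"dx":-0.245,"dy":0.19,"dz":0,"rx":0,"ry":0,"rz":0},
  {"dx":-0.245,"dy":0.19,"dz":0,"rx":0,"ry":0,"rz":0},
  {"dx":0,"dy":0,"dz":0,"rx":0,"ry":0,"rz":0},
  {"dx":-0.03,"dy":-0.04,"dz":0,"rx":0,"ry":0,"rz":0},
  {"dx":-0.03,"dy":-0.04,"dz":0,"rx":0,"ry":0,"rz":0},
])

```text
t: 11.95
tcp_pos: [0.524, 0.0671, 0.074]
tool_rot: [0.848, 0.53, 0.0, 0.0]
force: [0.4, -0.2, -0.1]
finger_gap: 0.233
gripper_force: 61.6
```

```bash
python3 p.py
```

```text
11.95 tcp [0.524  0.0671 0.074 ] corner frame [ 71.2 107.8] F jig [0.44 0.11] -0.06
scene [113.   52.2] [ 90.7 119.7] 83.2
side [112.5  48.4] [ 99.  120.2] 85.1
```

>>> move_arm([
  {"dx":-0.03,"dy":-0.04,"dz":0,"rx":0,"ry":0,"rz":0},
  {"dx":-0.03,"dy":-0.04,"dz":0,"rx":0,"ry":0,"rz":0},
  {"dx":-0.03,"dy":-0.04,"dz":0,"rx":0,"ry":0,"rz":0},
  {"dx":-0.03,"dy":-0.04,"dz":0,"rx":0,"ry":0,"rz":0},
  {"dx":-0.03,"dy":-0.04,"dz":0,"rx":0,"ry":0,"rz":0},
  {"dx":-0.03,"dy":-0.04,"dz":0,"rx":0,"ry":0,"rz":0},
  {"dx":-0.03,"dy":-0.04,"dz":0,"rx":0,"ry":0,"rz":0},
  {"dx":-0.03,"dy":-0.04,"dz":0,"rx":0,"ry":0,"rz":0},
  {"dx":0,"dy":0,"dz":0,"rx":0,"ry":0,"rz":0},
  {"dx":0,"dy":0,"dz":0,"rx":0,"ry":0,"rz":0},
])

```text
t: 13.3
tcp_pos: [0.5177, 0.0592, 0.0739]
tool_rot: [0.848, 0.53, -0.0, 0.0]
force: [0.4, 0.8, -0.6]
finger_gap: 0.237
gripper_force: 61.5
```

```bash
python3 p.py
```

```text
13.3 tcp [0.5177 0.0592 0.0739] corner frame [71.  97.7] F jig [-0.18  0.87] -0.63
scene [114.5  47.1] [ 90.6 120.2] 88.6
side [115.1  45.4] [ 97.6 120.5] 88.8
```

>>> move_arm([
  {"dx":-0.01,"dy":-0.013,"dz":0,"rx":0,"ry":0,"rz":0},
  {"dx":-0.01,"dy":-0.013,"dz":0,"rx":0,"ry":0,"rz":0},
  {"dx":-0.01,"dy":-0.013,"dz":0,"rx":0,"ry":0,"rz":0},
  {"dx":-0.01,"dy":-0.013,"dz":0,"rx":0,"ry":0,"rz":0},
  {"dx":-0.01,"dy":-0.013,"dz":0,"rx":0,"ry":0,"rz":0},
  {"dx":0,"dy":0,"dz":0,"rx":0,"ry":0,"rz":0},
  {"dx":0,"dy":0,"dz":0,"rx":0,"ry":0,"rz":0},
  {"dx":0,"dy":0,"dz":0,"rx":0,"ry":0,"rz":0},
  {"dx":0,"dy":0,"dz":0,"rx":0,"ry":0,"rz":0},
  {"dx":0,"dy":0,"dz":0,"rx":0,"ry":0,"rz":0},
])

```text
t: 14.65
tcp_pos: [0.5164, 0.0577, 0.0739]
tool_rot: [0.848, 0.53, 0.0, 0.0]
force: [-0.4, 1.3, -1.4]
finger_gap: 0.237
gripper_force: 61.5
```

```bash
python3 p.py
```

```text
14.65 tcp [0.5164 0.0577 0.0739] corner frame [70.9 95.8] F jig [-1.12  0.8 ] -1.41
scene [115.3  46.2] [ 90.  120.2] 89.4
side [106.5  45.2] [ 95.  138.8] 89.7
```

>>> move_arm([
  {"dx":-0.006,"dy":-0.008,"dz":0,"rx":0,"ry":0,"rz":0},
  {"dx":0,"dy":0,"dz":0,"rx":0,"ry":0,"rz":0},
  {"dx":-0.006,"dy":-0.008,"dz":0,"rx":0,"ry":0,"rz":0},
  {"dx":0,"dy":0,"dz":0,"rx":0,"ry":0,"rz":0},
  {"dx":-0.006,"dy":-0.008,"dz":0,"rx":0,"ry":0,"rz":0},
  {"dx":0,"dy":0,"dz":0,"rx":0,"ry":0,"rz":0},
  {"dx":0,"dy":0,"dz":0,"rx":0,"ry":0,"rz":0},
  {"dx":0,"dy":0,"dz":0,"rx":0,"ry":0,"rz":0},
  {"dx":0,"dy":0,"dz":0,"rx":0,"ry":0,"rz":0},
  {"dx":0,"dy":0,"dz":0,"rx":0,"ry":0,"rz":0},
])

```text
t: 16.0
tcp_pos: [0.516, 0.0571, 0.0739]
tool_rot: [0.848, 0.53, 0.0, 0.0]
force: [0.6, 0.9, -0.4]
finger_gap: 0.236
gripper_force: 61.6
```

```bash
python3 p.py
```

```text
16.0 tcp [0.516  0.0571 0.0739] corner frame [70.9 95.1] F jig [-0.06  1.03] -0.42
scene [115.4  46.2] [ 90.  119.9] 89.4
side [111.8  45. ] [ 95.3 149.3] 89.7
```

>>> move_arm([
  {"dx":-0.007,"dy":-0.01,"dz":0,"rx":0,"ry":0,"rz":0},
  {"dx":0,"dy":0,"dz":0,"rx":0,"ry":0,"rz":0},
  {"dx":-0.007,"dy":-0.01,"dz":0,"rx":0,"ry":0,"rz":0},
  {"dx":0,"dy":0,"dz":0,"rx":0,"ry":0,"rz":0},
  {"dx":-0.007,"dy":-0.01,"dz":0,"rx":0,"ry":0,"rz":0},
  {"dx":0,"dy":0,"dz":0,"rx":0,"ry":0,"rz":0},
  {"dx":0,"dy":0,"dz":0,"rx":0,"ry":0,"rz":0},
  {"dx":0,"dy":0,"dz":0,"rx":0,"ry":0,"rz":0},
  {"dx":0,"dy":0,"dz":0,"rx":0,"ry":0,"rz":0},
  {"dx":0,"dy":0,"dz":0,"rx":0,"ry":0,"rz":0},
])

```text
t: 17.35
tcp_pos: [0.5155, 0.0564, 0.074]
tool_rot: [0.848, 0.53, 0.0, 0.0]
force: [1.1, 3.1, -1.2]
finger_gap: 0.238
gripper_force: 61.6
```

```bash
python3 st.py
```

```text
17.35 tcp [0.5155 0.0564 0.074 ] corner frame [71.1 94.2] F jig [-1.06  3.14] -1.15
```

>>> move_arm([
  {"dx":-0.006,"dy":-0.008,"dz":0,"rx":0,"ry":0,"rz":0},
  {"dx":0,"dy":0,"dz":0,"rx":0,"ry":0,"rz":0},
  {"dx":-0.006,"dy":-0.008,"dz":0,"rx":0,"ry":0,"rz":0},
  {"dx":0,"dy":0,"dz":0,"rx":0,"ry":0,"rz":0},
  {"dx":0,"dy":0,"dz":0,"rx":0,"ry":0,"rz":0},
  {"dx":0,"dy":0,"dz":0,"rx":0,"ry":0,"rz":0},
  {"dx":0,"dy":0,"dz":0,"rx":0,"ry":0,"rz":0},
  {"dx":0,"dy":0,"dz":0,"rx":0,"ry":0,"rz":0},
  {"dx":0,"dy":0,"dz":0,"rx":0,"ry":0,"rz":0},
  {"dx":0,"dy":0,"dz":0,"rx":0,"ry":0,"rz":0},
])

```text
t: 18.6
tcp_pos: [0.5152, 0.056, 0.0739]
tool_rot: [0.848, 0.53, 0.0, 0.0]
force: [2.4, 3.3, 0.2]
finger_gap: 0.235
gripper_force: 61.6
```

```bash
python3 p.py
```

```text
18.6 tcp [0.5152 0.056  0.0739] corner frame [71.1 93.7] F jig [-0.1   4.06] 0.2
scene [115.4  46.2] [ 90.  119.9] 89.4
side [106.9  45. ] [ 95.3 139.7] 89.7
```

>>> move_arm([
  {"dx":-0.007,"dy":-0.01,"dz":0,"rx":0,"ry":0,"rz":0},
  {"dx":-0.007,"dy":-0.01,"dz":0,"rx":0,"ry":0,"rz":0},
  {"dx":-0.007,"dy":-0.01,"dz":0,"rx":0,"ry":0,"rz":0},
  {"dx":0,"dy":0,"dz":0,"rx":0,"ry":0,"rz":0},
  {"dx":0,"dy":0,"dz":0,"rx":0,"ry":0,"rz":0},
  {"dx":0,"dy":0,"dz":0,"rx":0,"ry":0,"rz":0},
  {"dx":0,"dy":0,"dz":0,"rx":0,"ry":0,"rz":0},
  {"dx":0,"dy":0,"dz":0,"rx":0,"ry":0,"rz":0},
  {"dx":0,"dy":0,"dz":0,"rx":0,"ry":0,"rz":0},
  {"dx":0,"dy":0,"dz":0,"rx":0,"ry":0,"rz":0},
])

```text
t: 19.95
tcp_pos: [0.5149, 0.0554, 0.074]
tool_rot: [0.848, 0.529, 0.0, 0.0]
force: [2.8, 4.5, 0.2]
finger_gap: 0.238
gripper_force: 61.6
```

```bash
python3 st.py
```

```text
19.95 tcp [0.5149 0.0554 0.074 ] corner frame [71.2 93.1] F jig [-0.52  5.27] 0.18
```

>>> move_arm([
  {"dx":-0.007,"dy":-0.01,"dz":0,"rx":0,"ry":0,"rz":0},
  {"dx":-0.007,"dy":-0.01,"dz":0,"rx":0,"ry":0,"rz":0},
  {"dx":-0.007,"dy":-0.01,"dz":0,"rx":0,"ry":0,"rz":0},
  {"dx":-0.007,"dy":-0.01,"dz":0,"rx":0,"ry":0,"rz":0},
  {"dx":0,"dy":0,"dz":0,"rx":0,"ry":0,"rz":0},
  {"dx":0,"dy":0,"dz":0,"rx":0,"ry":0,"rz":0},
  {"dx":0,"dy":0,"dz":0,"rx":0,"ry":0,"rz":0},
  {"dx":0,"dy":0,"dz":0,"rx":0,"ry":0,"rz":0},
  {"dx":0,"dy":0,"dz":0,"rx":0,"ry":0,"rz":0},
  {"dx":0,"dy":0,"dz":0,"rx":0,"ry":0,"rz":0},
])

```text
t: 21.2
tcp_pos: [0.5144, 0.0544, 0.074]
tool_rot: [0.848, 0.529, 0.001, 0.0]
force: [3.3, 4.1, -0.7]
finger_gap: 0.235
gripper_force: 61.5
```

```bash
python3 p.py
```

```text
21.2 tcp [0.5144 0.0544 0.074 ] corner frame [71.4 91.9] F jig [0.16 5.24] -0.68
scene [115.6  46.2] [ 90.  119.6] 89.4
side [116.6  45. ] [ 95.3 158.9] 89.7
```

>>> move_arm([
  {"dx":-0.007,"dy":-0.01,"dz":0,"rx":0,"ry":0,"rz":0},
  {"dx":-0.007,"dy":-0.01,"dz":0,"rx":0,"ry":0,"rz":0},
  {"dx":-0.007,"dy":-0.01,"dz":0,"rx":0,"ry":0,"rz":0},
  {"dx":0,"dy":0,"dz":0,"rx":0,"ry":0,"rz":0},
  {"dx":0,"dy":0,"dz":0,"rx":0,"ry":0,"rz":0},
  {"dx":0,"dy":0,"dz":0,"rx":0,"ry":0,"rz":0},
  {"dx":0,"dy":0,"dz":0,"rx":0,"ry":0,"rz":0},
  {"dx":0,"dy":0,"dz":0,"rx":0,"ry":0,"rz":0},
  {"dx":0,"dy":0,"dz":0,"rx":0,"ry":0,"rz":0},
  {"dx":0,"dy":0,"dz":0,"rx":0,"ry":0,"rz":0},
], newtons=90)

```text
t: 22.55
tcp_pos: [0.5142, 0.0539, 0.074]
tool_rot: [0.848, 0.529, 0.001, 0.0]
force: [3.4, 6.0, -2.0]
finger_gap: 0.224
gripper_force: 92.7
```

```bash
python3 st.py; python3 - <<'E'
from st import *
a,m=snap('scene')
g=cv2.cvtColor(a,cv2.COLOR_RGB2HSV).astype(int)
# fence bar: low saturation, medium value, bounded by corner-frame region
pts=[]
for v in range(200,262):
  for u in range(240,275):
    p=cf(onz(m,u,v,.025))
    if -20<p[1]<1.5 and 5<p[0]<235 and g[v,u,1]<40: pts.append(p)
r=cv2.minAreaRect(np.array(pts,np.float32));print('fence',r,cv2.boxPoints(r).round(1).tolist())
E
```

```text
22.55 tcp [0.5142 0.0539 0.074 ] corner frame [71.6 91.4] F jig [-0.95  6.81] -1.98
22.55 tcp [0.5142 0.0539 0.074 ] corner frame [71.6 91.4] F jig [-0.95  6.81] -1.98
fence ((121.34526062011719, -8.08963394165039), (18.925086975097656, 227.09765625), 89.9279556274414) [[7.800000190734863, -17.399999618530273], [234.89999389648438, -17.700000762939453], [234.89999389648438, 1.2000000476837158], [7.800000190734863, 1.5]]
```

Long edge seated at about 7 N. Now go around to the short edge.

>>> move_arm([
  {"dx":0.17,"dy":0.22,"dz":0,"rx":0,"ry":0,"rz":0},
  {"dx":0.17,"dy":0.22,"dz":0,"rx":0,"ry":0,"rz":0},
  {"dx":0.746,"dy":-0.577,"dz":0,"rx":0,"ry":0,"rz":0},
  {"dx":0.746,"dy":-0.577,"dz":0,"rx":0,"ry":0,"rz":0},
  {"dx":0.746,"dy":-0.577,"dz":0,"rx":0,"ry":0,"rz":0},
  {"dx":0.746,"dy":-0.577,"dz":0,"rx":0,"ry":0,"rz":0},
  {"dx":0.746,"dy":-0.577,"dz":0,"rx":0,"ry":0,"rz":0},
  {"dx":0,"dy":0,"dz":0,"rx":0,"ry":0,"rz":0},
  {"dx":-0.25,"dy":-0.32,"dz":0,"rx":0,"ry":0,"rz":0},
  {"dx":-0.25,"dy":-0.32,"dz":0,"rx":0,"ry":0,"rz":0},
])

```text
t: 23.85
tcp_pos: [0.6005, -0.0234, 0.0736]
tool_rot: [0.848, 0.53, -0.001, -0.001]
force: [0.0, 0.3, -1.5]
finger_gap: 0.226
gripper_force: 92.9
```

```bash
python3 p.py
```

```text
23.85 tcp [ 0.6005 -0.0234  0.0736] corner frame [187.1  83.1] F jig [-0.13  0.25] -1.55
scene [115.5  42.8] [ 83.2 119.9] 88.9
side [106.9  43. ] [ 99.4 139.7] 89.7
```

>>> move_arm([
  {"dx":-0.226,"dy":-0.293,"dz":0,"rx":0,"ry":0,"rz":0},
  {"dx":-0.226,"dy":-0.293,"dz":0,"rx":0,"ry":0,"rz":0},
  {"dx":-0.226,"dy":-0.293,"dz":0,"rx":0,"ry":0,"rz":0},
  {"dx":-0.226,"dy":-0.293,"dz":0,"rx":0,"ry":0,"rz":0},
  {"dx":0,"dy":0,"dz":0,"rx":0,"ry":0,"rz":0},
  {"dx":0,"dy":0,"dz":0,"rx":0,"ry":0,"rz":0},
  {"dx":-0.047,"dy":0.037,"dz":0,"rx":0,"ry":0,"rz":0},
  {"dx":-0.047,"dy":0.037,"dz":0,"rx":0,"ry":0,"rz":0},
  {"dx":-0.047,"dy":0.037,"dz":0,"rx":0,"ry":0,"rz":0},
  {"dx":-0.047,"dy":0.037,"dz":0,"rx":0,"ry":0,"rz":0},
])

```text
t: 25.2
tcp_pos: [0.5752, -0.0491, 0.0739]
tool_rot: [0.848, 0.53, -0.0, -0.0]
force: [0.9, 0.3, -0.1]
finger_gap: 0.228
gripper_force: 92.9
```

```bash
python3 p.py
```

```text
25.2 tcp [ 0.5752 -0.0491  0.0739] corner frame [182.8  47.3] F jig [0.54 0.78] -0.07
scene [116.3  80.8] [ 31.9 119.6] 83.7
side [116.6  44.2] [ 96.9 158.9] 89.7
```

>>> move_arm([
  {"dx":-0.077,"dy":0.057,"dz":0,"rx":0,"ry":0,"rz":0},
  {"dx":-0.077,"dy":0.057,"dz":0,"rx":0,"ry":0,"rz":0},
  {"dx":-0.077,"dy":0.057,"dz":0,"rx":0,"ry":0,"rz":0},
  {"dx":-0.077,"dy":0.057,"dz":0,"rx":0,"ry":0,"rz":0},
  {"dx":-0.077,"dy":0.057,"dz":0,"rx":0,"ry":0,"rz":0},
  {"dx":-0.077,"dy":0.057,"dz":0,"rx":0,"ry":0,"rz":0},
  {"dx":-0.077,"dy":0.057,"dz":0,"rx":0,"ry":0,"rz":0},
  {"dx":-0.077,"dy":0.057,"dz":0,"rx":0,"ry":0,"rz":0},
  {"dx":-0.077,"dy":0.057,"dz":0,"rx":0,"ry":0,"rz":0},
  {"dx":-0.077,"dy":0.057,"dz":0,"rx":0,"ry":0,"rz":0},
])

```text
t: 26.55
tcp_pos: [0.5562, -0.035, 0.074]
tool_rot: [0.848, 0.53, 0.0, 0.0]
force: [2.7, 0.5, -0.8]
finger_gap: 0.226
gripper_force: 92.8
```

```bash
python3 - <<'E'
from st import *
for n in('scene','side'):
    a,m=snap(n)
    h=cv2.cvtColor(a,cv2.COLOR_RGB2HSV).astype(int);P=[]
    # long edge away from the fence and near it: white span per x column of the corner frame
    for x in range(20,200,8):
        w=[]
        for y in np.arange(-4,110,.5):
            q=C/1000+R.T@np.array([x,y])/1000
            u,v=proj(m,[q[0],q[1],.025]);u,v=int(round(u)),int(round(v))
            if h[v,u,1]<28 and h[v,u,2]>195:w.append(y)
        if w:P.append((x,min(w),max(w),len(w)))
    print(n,P)
E
```

```text
26.55 tcp [ 0.5562 -0.035   0.074 ] corner frame [159.1  46.8] F jig [1.8  2.02] -0.83
scene [(36, np.float64(3.0), np.float64(89.0), 102), (44, np.float64(2.5), np.float64(91.0), 120), (52, np.float64(2.0), np.float64(90.0), 120), (60, np.float64(4.5), np.float64(92.0), 119), (68, np.float64(1.0), np.float64(91.0), 125), (76, np.float64(3.0), np.float64(90.0), 118), (84, np.float64(2.5), np.float64(89.0), 118), (92, np.float64(2.0), np.float64(91.0), 123), (100, np.float64(1.5), np.float64(90.0), 123), (108, np.float64(3.5), np.float64(92.0), 117), (116, np.float64(3.0), np.float64(91.0), 117), (124, np.float64(2.5), np.float64(90.0), 122), (132, np.float64(2.0), np.float64(91.5), 153), (140, np.float64(1.0), np.float64(90.5), 152), (148, np.float64(3.5), np.float64(90.5), 148)]
side [(20, np.float64(-2.5), np.float64(1.5), 9), (28, np.float64(0.5), np.float64(4.5), 9), (36, np.float64(-1.0), np.float64(91.0), 185), (44, np.float64(-3.0), np.float64(94.0), 195), (52, np.float64(-1.5), np.float64(92.0), 188), (60, np.float64(-1.0), np.float64(95.0), 193), (68, np.float64(-2.5), np.float64(93.0), 192), (76, np.float64(-4.0), np.float64(91.0), 191), (84, np.float64(-1.0), np.float64(94.0), 191), (92, np.float64(-2.0), np.float64(92.0), 189), (100, np.float64(-3.5), np.float64(95.0), 198), (108, np.float64(-1.0), np.float64(93.0), 189), (116, np.float64(-2.0), np.float64(91.0), 187), (124, np.float64(-3.5), np.float64(94.0), 189), (132, np.float64(-0.5), np.float64(85.0), 172), (140, np.float64(-2.0), np.float64(80.5), 166), (148, np.float64(-3.0), np.float64(62.0), 131), (164, np.float64(-1.5), np.float64(-1.0), 2), (172, np.float64(-2.5), np.float64(1.0), 8), (180, np.float64(-4.0), np.float64(4.0), 17), (188, np.float64(-1.0), np.float64(3.0), 9), (196, np.float64(-2.0), np.float64(1.5), 8)]
```

The plate is still flush and square. Continue.

>>> move_arm([
  {"dx":-0.077,"dy":0.057,"dz":0,"rx":0,"ry":0,"rz":0},
  {"dx":-0.077,"dy":0.057,"dz":0,"rx":0,"ry":0,"rz":0},
  {"dx":-0.077,"dy":0.057,"dz":0,"rx":0,"ry":0,"rz":0},
  {"dx":-0.077,"dy":0.057,"dz":0,"rx":0,"ry":0,"rz":0},
  {"dx":-0.077,"dy":0.057,"dz":0,"rx":0,"ry":0,"rz":0},
  {"dx":-0.077,"dy":0.057,"dz":0,"rx":0,"ry":0,"rz":0},
  {"dx":-0.077,"dy":0.057,"dz":0,"rx":0,"ry":0,"rz":0},
  {"dx":-0.077,"dy":0.057,"dz":0,"rx":0,"ry":0,"rz":0},
  {"dx":-0.077,"dy":0.057,"dz":0,"rx":0,"ry":0,"rz":0},
  {"dx":-0.077,"dy":0.057,"dz":0,"rx":0,"ry":0,"rz":0},
])

```text
t: 27.9
tcp_pos: [0.5369, -0.0207, 0.074]
tool_rot: [0.848, 0.53, 0.0, 0.0]
force: [3.2, -0.2, -0.5]
finger_gap: 0.225
gripper_force: 92.9
```

>>> move_arm([
  {"dx":-0.025,"dy":0.019,"dz":0,"rx":0,"ry":0,"rz":0},
  {"dx":-0.025,"dy":0.019,"dz":0,"rx":0,"ry":0,"rz":0},
  {"dx":-0.025,"dy":0.019,"dz":0,"rx":0,"ry":0,"rz":0},
  {"dx":-0.025,"dy":0.019,"dz":0,"rx":0,"ry":0,"rz":0},
  {"dx":-0.025,"dy":0.019,"dz":0,"rx":0,"ry":0,"rz":0},
  {"dx":-0.025,"dy":0.019,"dz":0,"rx":0,"ry":0,"rz":0},
  {"dx":-0.025,"dy":0.019,"dz":0,"rx":0,"ry":0,"rz":0},
  {"dx":0,"dy":0,"dz":0,"rx":0,"ry":0,"rz":0},
  {"dx":0,"dy":0,"dz":0,"rx":0,"ry":0,"rz":0},
  {"dx":0,"dy":0,"dz":0,"rx":0,"ry":0,"rz":0},
])

```text
t: 29.15
tcp_pos: [0.5324, -0.0175, 0.0739]
tool_rot: [0.848, 0.53, -0.0, -0.0]
force: [3.0, -0.4, -0.3]
finger_gap: 0.222
gripper_force: 92.9
```

```bash
python3 p.py
```

```text
29.15 tcp [ 0.5324 -0.0175  0.0739] corner frame [129.5  46.1] F jig [2.58 1.53] -0.26
scene [66.7 79.8] [ 30.4 116.4] 83.9
scene [63.8 23. ] [118.7  41.8] 0.2
side [64.3 42.3] [119.5 102. ] 0.9
```

>>> move_arm([
  {"dx":-0.016,"dy":0.012,"dz":0,"rx":0,"ry":0,"rz":0},
  {"dx":-0.016,"dy":0.012,"dz":0,"rx":0,"ry":0,"rz":0},
  {"dx":-0.016,"dy":0.012,"dz":0,"rx":0,"ry":0,"rz":0},
  {"dx":-0.016,"dy":0.012,"dz":0,"rx":0,"ry":0,"rz":0},
  {"dx":-0.016,"dy":0.012,"dz":0,"rx":0,"ry":0,"rz":0},
  {"dx":-0.016,"dy":0.012,"dz":0,"rx":0,"ry":0,"rz":0},
  {"dx":0,"dy":0,"dz":0,"rx":0,"ry":0,"rz":0},
  {"dx":0,"dy":0,"dz":0,"rx":0,"ry":0,"rz":0},
  {"dx":0,"dy":0,"dz":0,"rx":0,"ry":0,"rz":0},
  {"dx":0,"dy":0,"dz":0,"rx":0,"ry":0,"rz":0},
])

```text
t: 30.5
tcp_pos: [0.53, -0.0156, 0.0739]
tool_rot: [0.848, 0.53, -0.0, -0.0]
force: [2.2, -0.5, 0.5]
finger_gap: 0.227
gripper_force: 92.9
```

```bash
python3 p.py
```

```text
30.5 tcp [ 0.53   -0.0156  0.0739] corner frame [126.5  46.1] F jig [2.06 0.95] 0.46
scene [60.9 22. ] [118.6  42.6] 0.9
side [61.1 40.4] [119.6 105.1] 0.6
```

>>> move_arm([
  {"dx":-0.008,"dy":0.006,"dz":0,"rx":0,"ry":0,"rz":0},
  {"dx":0,"dy":0,"dz":0,"rx":0,"ry":0,"rz":0},
  {"dx":-0.008,"dy":0.006,"dz":0,"rx":0,"ry":0,"rz":0},
  {"dx":0,"dy":0,"dz":0,"rx":0,"ry":0,"rz":0},
  {"dx":-0.008,"dy":0.006,"dz":0,"rx":0,"ry":0,"rz":0},
  {"dx":0,"dy":0,"dz":0,"rx":0,"ry":0,"rz":0},
  {"dx":-0.008,"dy":0.006,"dz":0,"rx":0,"ry":0,"rz":0},
  {"dx":0,"dy":0,"dz":0,"rx":0,"ry":0,"rz":0},
  {"dx":0,"dy":0,"dz":0,"rx":0,"ry":0,"rz":0},
  {"dx":0,"dy":0,"dz":0,"rx":0,"ry":0,"rz":0},
])

```text
t: 31.85
tcp_pos: [0.5292, -0.015, 0.0739]
tool_rot: [0.848, 0.53, -0.0, -0.0]
force: [2.9, -0.5, 0.5]
finger_gap: 0.226
gripper_force: 92.9
```

```bash
python3 p.py
```

```text
31.85 tcp [ 0.5292 -0.015   0.0739] corner frame [125.5  46.1] F jig [2.54 1.39] 0.49
scene [59.8 21.9] [118.8  43. ] 1.6
side [72.1 45.1] [151.9 102. ] 3.2
```

>>> move_arm([
  {"dx":-0.008,"dy":0.006,"dz":0,"rx":0,"ry":0,"rz":0},
  {"dx":0,"dy":0,"dz":0,"rx":0,"ry":0,"rz":0},
  {"dx":-0.008,"dy":0.006,"dz":0,"rx":0,"ry":0,"rz":0},
  {"dx":0,"dy":0,"dz":0,"rx":0,"ry":0,"rz":0},
  {"dx":-0.008,"dy":0.006,"dz":0,"rx":0,"ry":0,"rz":0},
  {"dx":0,"dy":0,"dz":0,"rx":0,"ry":0,"rz":0},
  {"dx":-0.008,"dy":0.006,"dz":0,"rx":0,"ry":0,"rz":0},
  {"dx":0,"dy":0,"dz":0,"rx":0,"ry":0,"rz":0},
  {"dx":0,"dy":0,"dz":0,"rx":0,"ry":0,"rz":0},
  {"dx":0,"dy":0,"dz":0,"rx":0,"ry":0,"rz":0},
])

```text
t: 33.2
tcp_pos: [0.5284, -0.0144, 0.0739]
tool_rot: [0.848, 0.53, -0.0, -0.0]
force: [3.1, -1.3, 0.8]
finger_gap: 0.226
gripper_force: 92.9
```

```bash
python3 p.py
```

```text
33.2 tcp [ 0.5284 -0.0144  0.0739] corner frame [124.6  46. ] F jig [3.25 0.91] 0.78
scene [58.6 21.8] [118.9  42.5] 1.3
scene [61.6 80.3] [ 30.4 117.1] 83.9
side [57.4 43.5] [122.2 105.3] 4.3
```

>>> move_arm([
  {"dx":-0.008,"dy":0.006,"dz":0,"rx":0,"ry":0,"rz":0},
  {"dx":0,"dy":0,"dz":0,"rx":0,"ry":0,"rz":0},
  {"dx":-0.008,"dy":0.006,"dz":0,"rx":0,"ry":0,"rz":0},
  {"dx":0,"dy":0,"dz":0,"rx":0,"ry":0,"rz":0},
  {"dx":-0.008,"dy":0.006,"dz":0,"rx":0,"ry":0,"rz":0},
  {"dx":0,"dy":0,"dz":0,"rx":0,"ry":0,"rz":0},
  {"dx":-0.008,"dy":0.006,"dz":0,"rx":0,"ry":0,"rz":0},
  {"dx":0,"dy":0,"dz":0,"rx":0,"ry":0,"rz":0},
  {"dx":0,"dy":0,"dz":0,"rx":0,"ry":0,"rz":0},
  {"dx":0,"dy":0,"dz":0,"rx":0,"ry":0,"rz":0},
])

```text
t: 34.55
tcp_pos: [0.5276, -0.0138, 0.0739]
tool_rot: [0.848, 0.53, -0.0, -0.0]
force: [3.6, -0.5, -1.0]
finger_gap: 0.226
gripper_force: 92.9
```

```bash
python3 p.py
```

```text
34.55 tcp [ 0.5276 -0.0138  0.0739] corner frame [123.5  46. ] F jig [3.17 1.83] -1.05
scene [57.1 74.4] [120.   32.4] 0.1
scene [57.2 21.7] [119.5  42.1] 1.0
side [56.7 41.6] [121.6 105.2] 2.0
```

>>> move_arm([
  {"dx":-0.008,"dy":0.006,"dz":0,"rx":0,"ry":0,"rz":0},
  {"dx":0,"dy":0,"dz":0,"rx":0,"ry":0,"rz":0},
  {"dx":-0.008,"dy":0.006,"dz":0,"rx":0,"ry":0,"rz":0},
  {"dx":0,"dy":0,"dz":0,"rx":0,"ry":0,"rz":0},
  {"dx":-0.008,"dy":0.006,"dz":0,"rx":0,"ry":0,"rz":0},
  {"dx":0,"dy":0,"dz":0,"rx":0,"ry":0,"rz":0},
  {"dx":-0.008,"dy":0.006,"dz":0,"rx":0,"ry":0,"rz":0},
  {"dx":0,"dy":0,"dz":0,"rx":0,"ry":0,"rz":0},
  {"dx":0,"dy":0,"dz":0,"rx":0,"ry":0,"rz":0},
  {"dx":0,"dy":0,"dz":0,"rx":0,"ry":0,"rz":0},
])

```text
t: 35.9
tcp_pos: [0.5271, -0.0134, 0.0739]
tool_rot: [0.848, 0.53, 0.0, 0.0]
force: [3.7, -1.0, -0.4]
finger_gap: 0.228
gripper_force: 92.8
```

```bash
python3 p.py
```

```text
35.9 tcp [ 0.5271 -0.0134  0.0739] corner frame [122.8  46.1] F jig [3.52 1.47] -0.38
scene [56.9 74.4] [119.7  32.4] 0.1
scene [56.7 21.9] [119.6  42.2] 0.7
side [56.1 40.4] [122.8 105.1] 0.6
```

>>> move_arm([
  {"dx":-0.008,"dy":0.006,"dz":0,"rx":0,"ry":0,"rz":0},
  {"dx":0,"dy":0,"dz":0,"rx":0,"ry":0,"rz":0},
  {"dx":-0.008,"dy":0.006,"dz":0,"rx":0,"ry":0,"rz":0},
  {"dx":0,"dy":0,"dz":0,"rx":0,"ry":0,"rz":0},
  {"dx":-0.008,"dy":0.006,"dz":0,"rx":0,"ry":0,"rz":0},
  {"dx":0,"dy":0,"dz":0,"rx":0,"ry":0,"rz":0},
  {"dx":0,"dy":0,"dz":0,"rx":0,"ry":0,"rz":0},
  {"dx":0,"dy":0,"dz":0,"rx":0,"ry":0,"rz":0},
  {"dx":0,"dy":0,"dz":0,"rx":0,"ry":0,"rz":0},
  {"dx":0,"dy":0,"dz":0,"rx":0,"ry":0,"rz":0},
])

```text
t: 37.25
tcp_pos: [0.5268, -0.013, 0.074]
tool_rot: [0.848, 0.53, 0.0, 0.0]
force: [5.6, -2.2, -0.9]
finger_gap: 0.224
gripper_force: 92.7
```

```bash
python3 p.py
```

```text
37.25 tcp [ 0.5268 -0.013   0.074 ] corner frame [122.4  46.2] F jig [5.77 1.74] -0.9
scene [56.9 74.4] [119.7  32.4] 0.1
scene [56.7 21.9] [119.6  42.2] 0.7
side [56.7 40.4] [121.6 105.1] 0.6
```

>>> move_arm([
  {"dx":-0.008,"dy":0.006,"dz":0,"rx":0,"ry":0,"rz":0},
  {"dx":0,"dy":0,"dz":0,"rx":0,"ry":0,"rz":0},
  {"dx":-0.008,"dy":0.006,"dz":0,"rx":0,"ry":0,"rz":0},
  {"dx":0,"dy":0,"dz":0,"rx":0,"ry":0,"rz":0},
  {"dx":0,"dy":0,"dz":0,"rx":0,"ry":0,"rz":0},
  {"dx":0,"dy":0,"dz":0,"rx":0,"ry":0,"rz":0},
  {"dx":0,"dy":0,"dz":0,"rx":0,"ry":0,"rz":0},
  {"dx":0,"dy":0,"dz":0,"rx":0,"ry":0,"rz":0},
  {"dx":0,"dy":0,"dz":0,"rx":0,"ry":0,"rz":0},
  {"dx":0,"dy":0,"dz":0,"rx":0,"ry":0,"rz":0},
])

```text
t: 38.6
tcp_pos: [0.5267, -0.0129, 0.074]
tool_rot: [0.848, 0.53, 0.001, 0.001]
force: [5.5, -1.8, -0.7]
finger_gap: 0.228
gripper_force: 92.7
```

```bash
python3 p.py;python3 st.py
```

```text
38.6 tcp [ 0.5267 -0.0129  0.074 ] corner frame [122.3  46.2] F jig [5.42 1.95] -0.74
scene [57.1 74.4] [119.3  32.4] 0.1
scene [56.7 21.9] [119.6  42.2] 0.7
side [56.2 40.2] [122.7 105. ] 0.4
38.7 tcp [ 0.5267 -0.0129  0.074 ] corner frame [122.3  46.2] F jig [5.2  0.89] -2.09
```

>>> move_arm([
  {"dx":-0.008,"dy":0.006,"dz":0,"rx":0,"ry":0,"rz":0},
  {"dx":0,"dy":0,"dz":0,"rx":0,"ry":0,"rz":0},
  {"dx":-0.008,"dy":0.006,"dz":0,"rx":0,"ry":0,"rz":0},
  {"dx":0,"dy":0,"dz":0,"rx":0,"ry":0,"rz":0},
  {"dx":0,"dy":0,"dz":0,"rx":0,"ry":0,"rz":0},
  {"dx":0,"dy":0,"dz":0,"rx":0,"ry":0,"rz":0},
  {"dx":0,"dy":0,"dz":0,"rx":0,"ry":0,"rz":0},
  {"dx":0,"dy":0,"dz":0,"rx":0,"ry":0,"rz":0},
  {"dx":0,"dy":0,"dz":0,"rx":0,"ry":0,"rz":0},
  {"dx":0,"dy":0,"dz":0,"rx":0,"ry":0,"rz":0},
])

```text
t: 39.95
tcp_pos: [0.5266, -0.0128, 0.0741]
tool_rot: [0.848, 0.53, 0.001, 0.001]
force: [5.5, -1.6, -2.7]
finger_gap: 0.226
gripper_force: 92.6
```

```bash
python3 st.py; python3 - <<'E'
from h import *
a,m=snap('scene');b,m2=snap('side')
c=np.hstack([cv2.resize(a[190:270,235:335],None,fx=4,fy=4,interpolation=2),cv2.resize(b[185:265,195:295],None,fx=4,fy=4,interpolation=2)])
cv2.imwrite('pics/c5.png',c[:,:,::-1])
E
```

```text
39.95 tcp [ 0.5266 -0.0128  0.0741] corner frame [122.1  46.3] F jig [5.29 2.12] -2.73
```

View pics/c5.png

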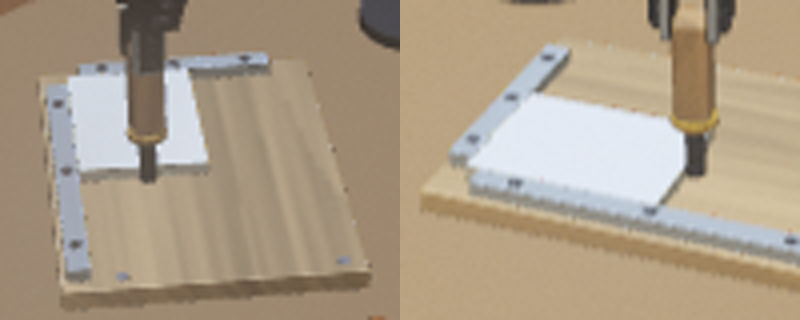

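The plate sits in the corner: left view (70,75) against both bars, no visible gap in the right view. The force reading is noisy, so I'll press a little more and average several readings.

>>> move_arm([
  {"dx":-0.008,"dy":0.006,"dz":0,"rx":0,"ry":0,"rz":0},
  {"dx":0,"dy":0,"dz":0,"rx":0,"ry":0,"rz":0},
  {"dx":-0.008,"dy":0.006,"dz":0,"rx":0,"ry":0,"rz":0},
  {"dx":0,"dy":0,"dz":0,"rx":0,"ry":0,"rz":0},
  {"dx":0,"dy":0,"dz":0,"rx":0,"ry":0,"rz":0},
  {"dx":0,"dy":0,"dz":0,"rx":0,"ry":0,"rz":0},
  {"dx":0,"dy":0,"dz":0,"rx":0,"ry":0,"rz":0},
  {"dx":0,"dy":0,"dz":0,"rx":0,"ry":0,"rz":0},
  {"dx":0,"dy":0,"dz":0,"rx":0,"ry":0,"rz":0},
  {"dx":0,"dy":0,"dz":0,"rx":0,"ry":0,"rz":0},
])

```text
t: 41.3
tcp_pos: [0.5266, -0.0126, 0.0741]
tool_rot: [0.848, 0.53, 0.001, 0.001]
force: [6.9, -2.2, -2.6]
finger_gap: 0.227
gripper_force: 92.6
```

```bash
python3 - <<'E'
from st import *
F=[]
for i in range(8):
    cams.snapshot('side');F.append(R@sensors.sense()['force'][:2])
print(np.mean(F,0),np.std(F,0))
E
```

```text
41.3 tcp [ 0.5266 -0.0126  0.0741] corner frame [122.   46.3] F jig [6.86 2.48] -2.63
[6.14161081 1.54386664] [0.61224679 0.34337445]
```

>>> move_arm([
  {"dx":-0.008,"dy":0.006,"dz":0,"rx":0,"ry":0,"rz":0},
  {"dx":0,"dy":0,"dz":0,"rx":0,"ry":0,"rz":0},
  {"dx":-0.008,"dy":0.006,"dz":0,"rx":0,"ry":0,"rz":0},
  {"dx":0,"dy":0,"dz":0,"rx":0,"ry":0,"rz":0},
  {"dx":-0.008,"dy":0.006,"dz":0,"rx":0,"ry":0,"rz":0},
  {"dx":0,"dy":0,"dz":0,"rx":0,"ry":0,"rz":0},
  {"dx":-0.008,"dy":0.006,"dz":0,"rx":0,"ry":0,"rz":0},
  {"dx":0,"dy":0,"dz":0,"rx":0,"ry":0,"rz":0},
  {"dx":0,"dy":0,"dz":0,"rx":0,"ry":0,"rz":0},
  {"dx":0,"dy":0,"dz":0,"rx":0,"ry":0,"rz":0},
])

```text
t: 42.95
tcp_pos: [0.5264, -0.0124, 0.0742]
tool_rot: [0.848, 0.53, 0.001, 0.002]
force: [7.1, -3.2, -2.6]
finger_gap: 0.225
gripper_force: 92.5
```

```bash
python3 - <<'E'
from st import *
F=[]
for i in range(8):
    cams.snapshot('side');F.append(R@sensors.sense()['force'][:2])
print(np.mean(F,0),np.std(F,0))
E
```

```text
42.95 tcp [ 0.5264 -0.0124  0.0742] corner frame [121.7  46.4] F jig [7.56 1.78] -2.62
[6.88522335 1.65047786] [0.43614037 0.63307544]
```

Seated at about 6.9 N. Back off, lift, and return to the block.

>>> move_arm([
  {"dx":0.12,"dy":-0.092,"dz":0,"rx":0,"ry":0,"rz":0},
  {"dx":0.12,"dy":-0.092,"dz":0,"rx":0,"ry":0,"rz":0},
  {"dx":0.12,"dy":-0.092,"dz":0,"rx":0,"ry":0,"rz":0},
  {"dx":0.12,"dy":-0.092,"dz":0,"rx":0,"ry":0,"rz":0},
  {"dx":0,"dy":0,"dz":0.8,"rx":0,"ry":0,"rz":0},
  {"dx":0,"dy":0,"dz":0.8,"rx":0,"ry":0,"rz":0},
  {"dx":0,"dy":0,"dz":0.8,"rx":0,"ry":0,"rz":0},
  {"dx":-0.07,"dy":-1,"dz":0,"rx":0,"ry":0,"rz":0},
  {"dx":-0.07,"dy":-1,"dz":0,"rx":0,"ry":0,"rz":0},
  {"dx":-0.07,"dy":-1,"dz":0,"rx":0,"ry":0,"rz":0},
])

```text
t: 44.6
tcp_pos: [0.5299, -0.0957, 0.1337]
tool_rot: [0.848, 0.53, -0.001, -0.001]
force: [-0.7, -0.3, -0.4]
finger_gap: 0.226
gripper_force: 92.9
```

```bash
python3 p.py
```

```text
44.6 tcp [ 0.5299 -0.0957  0.1337] corner frame [175.5 -17.4] F jig [-0.34 -0.67] -0.44
scene [56.4 45.8] [120.8  89.6] 0.1
side [56.3 40.1] [105.7 122.4] 89.8
```

>>> move_arm([
  {"dx":-0.047,"dy":-0.945,"dz":0,"rx":0,"ry":0,"rz":0},
  {"dx":-0.047,"dy":-0.945,"dz":0,"rx":0,"ry":0,"rz":0},
  {"dx":-0.047,"dy":-0.945,"dz":0,"rx":0,"ry":0,"rz":0},
  {"dx":-0.047,"dy":-0.945,"dz":0,"rx":0,"ry":0,"rz":0},
  {"dx":-0.047,"dy":-0.945,"dz":0,"rx":0,"ry":0,"rz":0},
  {"dx":-0.047,"dy":-0.945,"dz":0,"rx":0,"ry":0,"rz":0},
  {"dx":-0.047,"dy":-0.945,"dz":0,"rx":0,"ry":0,"rz":0},
  {"dx":-0.047,"dy":-0.945,"dz":0,"rx":0,"ry":0,"rz":0},
  {"dx":0,"dy":0,"dz":0,"rx":0,"ry":0,"rz":0},
  {"dx":0,"dy":0,"dz":0,"rx":0,"ry":0,"rz":0},
])

```text
t: 45.95
tcp_pos: [0.5212, -0.2841, 0.1337]
tool_rot: [0.848, 0.529, 0.0, -0.001]
force: [-0.1, 0.2, -0.9]
finger_gap: 0.223
gripper_force: 92.9
```

```bash
python3 - <<'E'
from h import *
s=sensors.sense();p=s['tcp_pos'];print(p)
# rod (dark) tip bottom and collar (yellow) in both views: line between gives the tilt
for n in('scene','side'):
    a,m=snap(n)
    u,v=proj(m,[p[0],p[1],p[2]-.055+.0375]);h=cv2.cvtColor(a,cv2.COLOR_RGB2HSV).astype(int)
    x0,y0=int(u)-16,int(v)-14;s_=h[y0:y0+40,x0:x0+32]
    k=(abs(s_[...,0]-24)<5)&(s_[...,1]>130)&(s_[...,2]>90);ys,xs=np.nonzero(k)
    print(n,'collar px',xs.mean()+x0,ys.mean()+y0,len(xs),'expected',u,v)
    for w in(.008,.018):
        u,v=proj(m,[p[0],p[1],p[2]-.055+w]);r=h[int(round(v)),int(u)-12:int(u)+13,2];i=np.nonzero(r<75)[0]
        print('rod',w,i.mean()+int(u)-12 if len(i) else r,'expected',u)
E
```

```text
[ 0.52120094 -0.28407044  0.13369967]
scene collar px nan nan 0 expected 184.63717207764728 246.09204154421337
rod 0.008 187.0 expected 185.89157116757158
rod 0.018 186.5 expected 185.46994420534207
side collar px 306.52272727272725 260.90909090909093 44 expected 306.49761315727255 259.70143844801083
rod 0.008 306.0 expected 305.9894412882968
rod 0.018 306.5 expected 306.1600249906939<stdin>:9: RuntimeWarning: Mean of empty slice.
  ret = ret.dtype.type(ret / rcount)
```

>>> move_arm([
  {"dx":-0.02,"dy":-0.2,"dz":-0.3,"rx":0,"ry":0,"rz":0},
  {"dx":0,"dy":0,"dz":-0.3,"rx":0,"ry":0,"rz":0},
  {"dx":0,"dy":0,"dz":-0.3,"rx":0,"ry":0,"rz":0},
  {"dx":0,"dy":0,"dz":0,"rx":0,"ry":0,"rz":0},
  {"dx":0,"dy":0,"dz":0,"rx":0,"ry":0,"rz":0},
  {"dx":0,"dy":0,"dz":0,"rx":0,"ry":0,"rz":0},
  {"dx":0,"dy":0,"dz":-0.12,"rx":0,"ry":0,"rz":0},
  {"dx":0,"dy":0,"dz":-0.12,"rx":0,"ry":0,"rz":0},
  {"dx":0,"dy":0,"dz":-0.12,"rx":0,"ry":0,"rz":0},
  {"dx":0,"dy":0,"dz":-0.12,"rx":0,"ry":0,"rz":0},
])

```text
t: 47.3
tcp_pos: [0.521, -0.2894, 0.0991]
tool_rot: [0.848, 0.53, -0.0, -0.0]
force: [0.4, 0.4, -1.2]
finger_gap: 0.226
gripper_force: 92.9
```

>>> move_arm([
  {"dx":0,"dy":0,"dz":-0.16,"rx":0,"ry":0,"rz":0},
  {"dx":0,"dy":0,"dz":-0.16,"rx":0,"ry":0,"rz":0},
  {"dx":0,"dy":0,"dz":-0.16,"rx":0,"ry":0,"rz":0},
  {"dx":0,"dy":0,"dz":-0.16,"rx":0,"ry":0,"rz":0},
  {"dx":0,"dy":0,"dz":-0.16,"rx":0,"ry":0,"rz":0},
  {"dx":0,"dy":0,"dz":-0.16,"rx":0,"ry":0,"rz":0},
  {"dx":0,"dy":0,"dz":-0.08,"rx":0,"ry":0,"rz":0},
  {"dx":0,"dy":0,"dz":0,"rx":0,"ry":0,"rz":0},
  {"dx":0,"dy":0,"dz":0,"rx":0,"ry":0,"rz":0},
  {"dx":0,"dy":0,"dz":0,"rx":0,"ry":0,"rz":0},
])

```text
t: 48.55
tcp_pos: [0.5212, -0.2896, 0.0736]
tool_rot: [0.848, 0.53, 0.0, 0.0]
force: [-0.2, 0.6, -0.3]
finger_gap: 0.226
gripper_force: 92.9
```

Within 3 mm of seated with no side force. Lower a last 2.5 mm, then release.

>>> move_arm([
  {"dx":0,"dy":0,"dz":-0.04,"rx":0,"ry":0,"rz":0},
  {"dx":0,"dy":0,"dz":-0.04,"rx":0,"ry":0,"rz":0},
  {"dx":0,"dy":0,"dz":-0.02,"rx":0,"ry":0,"rz":0},
  {"dx":0,"dy":0,"dz":0,"rx":0,"ry":0,"rz":0},
  {"dx":0,"dy":0,"dz":0,"rx":0,"ry":0,"rz":0},
  {"dx":0,"dy":0,"dz":0,"rx":0,"ry":0,"rz":0},
  {"dx":0,"dy":0,"dz":0,"rx":0,"ry":0,"rz":0},
  {"dx":0,"dy":0,"dz":0,"rx":0,"ry":0,"rz":0},
  {"dx":0,"dy":0,"dz":0,"rx":0,"ry":0,"rz":0},
  {"dx":0,"dy":0,"dz":0,"rx":0,"ry":0,"rz":0},
])

```text
t: 49.8
tcp_pos: [0.521, -0.2895, 0.0709]
tool_rot: [0.848, 0.53, -0.0, -0.0]
force: [-0.5, -0.6, -0.5]
finger_gap: 0.225
gripper_force: 92.9
```

>>> move_arm([
  {"dx":0,"dy":0,"dz":0,"rx":0,"ry":0,"rz":0},
  {"dx":0,"dy":0,"dz":0,"rx":0,"ry":0,"rz":0},
  {"dx":0,"dy":0,"dz":0,"rx":0,"ry":0,"rz":0},
  {"dx":0,"dy":0,"dz":0,"rx":0,"ry":0,"rz":0},
  {"dx":0,"dy":0,"dz":0,"rx":0,"ry":0,"rz":0},
  {"dx":0,"dy":0,"dz":0,"rx":0,"ry":0,"rz":0},
  {"dx":0,"dy":0,"dz":0,"rx":0,"ry":0,"rz":0},
  {"dx":0,"dy":0,"dz":0,"rx":0,"ry":0,"rz":0},
  {"dx":0,"dy":0,"dz":0,"rx":0,"ry":0,"rz":0},
  {"dx":0,"dy":0,"dz":0,"rx":0,"ry":0,"rz":0},
], claw=65)

```text
t: 51.05
tcp_pos: [0.5211, -0.2895, 0.0709]
tool_rot: [0.848, 0.53, 0.0, 0.0]
force: [-0.1, 0.9, -0.4]
finger_gap: 0.651
gripper_force: 0.0
```

>>> move_arm([
  {"dx":0,"dy":0,"dz":0.3,"rx":0,"ry":0,"rz":0},
  {"dx":0,"dy":0,"dz":0.5,"rx":0,"ry":0,"rz":0},
  {"dx":0,"dy":0,"dz":0.8,"rx":0,"ry":0,"rz":0},
  {"dx":0,"dy":0,"dz":0.8,"rx":0,"ry":0,"rz":0},
  {"dx":0,"dy":0,"dz":0.8,"rx":0,"ry":0,"rz":0},
  {"dx":0,"dy":0,"dz":0.8,"rx":0,"ry":0,"rz":0},
  {"dx":0,"dy":0,"dz":0.8,"rx":0,"ry":0,"rz":0},
  {"dx":0,"dy":0,"dz":0,"rx":0,"ry":0,"rz":0},
  {"dx":0,"dy":0,"dz":0,"rx":0,"ry":0,"rz":0},
  {"dx":0,"dy":0,"dz":0,"rx":0,"ry":0,"rz":0},
])

```text
t: 52.3
tcp_pos: [0.5205, -0.289, 0.19]
tool_rot: [0.848, 0.53, -0.0, -0.001]
force: [0.5, 0.5, 0.2]
finger_gap: 0.655
gripper_force: 0.0
```

```bash
python3 p.py; python3 - <<'E'
from h import *
m=cams.camera_model('side');a=cams.snapshot('side');h=cv2.cvtColor(a,cv2.COLOR_RGB2HSV).astype(int)
r=cv2.imread('pics/side.png')[:,:,::-1];d=np.abs(r.astype(int)-a).max(2)
print('changed px near pusher',(d[250:325,285:325]>40).sum(),'block',(d[270:325,260:350]>40).sum(),
 {k:int((d[y0:y1,x0:x1]>40).sum()) for k,(x0,y0,x1,y1) in dict(burner=(205,145,262,188),spares=(274,146,325,173),flacon=(365,200,398,238),dish=(360,275,430,315),purple=(335,285,360,345)).items()})
E
```

```text
52.3 tcp [ 0.5205 -0.289   0.19  ] corner frame [ 286.2 -176.1] F jig [0.11 0.74] 0.22
scene [56.2 45.8] [121.1  89.6] 0.1
side [56.6 45.7] [117.4 122.5] 89.4
changed px near pusher 19 block 12 {'burner': 0, 'spares': 1205, 'flacon': 0, 'dish': 0, 'purple': 0}
```

The pusher stands back where it was. The "spares" change in the side view is probably the gripper in front of them, so I'll check in the scene view before handing in.

```bash
python3 - <<'E'
from h import *
a=cams.snapshot('scene');r=cv2.imread('pics/scene.png')[:,:,::-1];d=np.abs(r.astype(int)-a).max(2)
n=(d[195:235,375:432]>40).sum();print(n, proj(cams.camera_model('side'),[.52,-.289,.25]))
if n<30: print(order.sign_off())
E
```

```text
0 (np.float64(309.342698062416), np.float64(196.74822797193966))
the job is handed in; nothing more can be done
None
```

The plate is seated in the jig's corner against the long fence and the end stop, the pusher stands back in the block's middle hole, and the job was handed in at about 52 s; the hand-in gave no verdict.

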